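Heft two egg cartons and dock full and empty

ROBOT

A 7-joint arm with a two-finger parallel gripper is mounted at the origin on the work surface. World frame = base frame: x ahead of the robot, y to its left, z up, the work surface at z = 0. Lengths are in m, angles in rad, forces in N, time in s.
With the tool pointing down it reaches from about 0.4 to 0.875 m from the base axis. Payload 19.3 kg.
Tool frame: the origin (TCP) lies midway between the tips of the shut fingers; the grasp point (between the pads) lies 19 mm behind it; z points along the fingers, y is the line along which they close (so a half turn about z gives the same grasp; the last joint's range is limited). The gripper opens to 85 mm and grips with 20 to 120 N. Pads are 22 mm wide; open, the fingers measure 114 mm over their backs; the gripper's body (76 mm by 85 mm) begins 54 mm behind the grasp point. The pads swing forward as they close: fully open they stand 13 mm farther back than shut.
Start: joints at [-1.247, 0.521, -0.036, 1.599, 0.021, 1.021, -0.113], TCP at [0.24, 0.577, 0.231] pointing down, gripper open.
Joint ranges: [-2.91, 2.91], [-0.3, 2.13], [-1.5, 1.42], [0.17, 2.43], [-1.26, 4.41], [0.16, 1.93], [-2.52, 2.52]. Speed limits (rad/s): [1.89, 1.89, 2.39, 2.39, 3.01, 3.01, 3.01].

INTERFACE

Orientations are given as [roll, pitch, yaw] about the fixed x, y, z axes, in that order (R = Rz(yaw) Ry(pitch) Rx(roll)).
In Python, from workcell import * gives the robot as it stands. The module is installed in compiled form; this text tells all that it offers.
- The arm moves only by the tool play_rows, never from a script. Its argument "deltas" is a list of rows, each a list of 7 numbers: the shift along the tool's x, y, z in units of 500 mm (1.0 is 500 mm), then the turn, a rotation vector about the tool's x, y, z in units of 120 degrees (1.0 is 120 degrees), then the closure, from 0 (fully open) to 1 (shut). A call has 1 to 10 rows; each row is the pose to reach, as a shift and turn from the pose commanded when the call began, along the tool's axes at that moment; what a row does not reach only later rows make up. A row lasts 1/10 s, in which the tool goes at most 50 mm and 8.59 degrees, less where a joint would pass 70% of its speed; a pose out of reach is approached as far as the arm can. A call with a number of a shift or a turn outside -1 to 1 is refused whole. A call with a gripper value outside its range is refused whole. The fingers move at their own pace and stop on an object; "newtons" is the grip in N (left out, the last holds). Time passes only in rows, so rows that repeat a pose let the fingers close. It gives the time, the measured TCP pose, the force, the opening and the grip force at its end, in the units of the state.
- observe(): the state, without advancing time (a new reading comes with each control period).
- grab_frame(name): name is "scene" or "top" or "wrist"; returns the picture (480x640x3 uint8, red, green, blue); there is no depth.
- get_calibration(name): a dict with "fovy" (degrees; the focal length in pixels is half the picture's height over the tangent of half this angle, whatever the lens; pixels are square), "cx", "cy" (the principal point, pixels), "xyz" and "rotation" of the camera in the world. Camera axes: x right, y down, z forward; pixel columns grow to the right and rows downward; lengths in m; the calibration is good to about 2 mm. A picture is of the moment at which its call begins: read the wrist's pose just before it. get_calibration takes no time and is no camera call; for the wrist camera it gives the pose at the moment of the call.
- job_done(): hands the job in; it is judged then, once.
The state is a dict: "clock": time; "qpos": joint angles; "qd": joint speeds; "joint_efforts": joint torques, N m; "position": TCP position; "tool_rot": TCP orientation; "force": force on the tool from outside, world axes, zero at the start; "moment": the same for the moment, N m; "grip_width": finger opening in m; "finger_force": force on a finger pad.
Only numpy, scipy, OpenCV 4.12 (cv2) and the standard library are available. Lean on these libraries where they do the work, as an engineer would, in place of code of your own. Each camera call takes 0.05 s, during which the arm holds its last target. There are 200 camera calls.

TASK

One of the two identical brown cartons is full of eggs and the other is empty: take a carton by its fin and tip up one end a little, the other end staying on the table, to feel which is the full one. Then, sliding them over the table and never lifting one clear of it or tipping one steeply, push the full carton gently home against the stop plate of the dock with the two upright posts and the empty one gently home against the stop plate of the plain dock. Leave the other things on the table where they are.

Things in the scene. Friction and masses are not known exactly. Their poses are not given: they have to be found in the camera images.
- carton_a: First carton: brown plastic closed box, 130 long (x) x 70 wide (y) x 55 high, origin at the centre of its underside, z up. Upright grip fin hinged on the lid: 34 long (x), 14 thick (y), 38 high, its top 96 above the underside, its centre 45 from the centre towards -x (the robot). Full it weighs 0.55 to 0.82 kg, empty 0.16 to 0.26 kg, evenly loaded
- carton_b: Second carton: brown plastic closed box, 130 long (x) x 70 wide (y) x 55 high, origin at the centre of its underside, z up. Upright grip fin hinged on the lid: 34 long (x), 14 thick (y), 38 high, its top 96 above the underside, its centre 45 from the centre towards -x (the robot). Full it weighs 0.55 to 0.82 kg, empty 0.16 to 0.26 kg, evenly loaded
- carton_a_fin (a point): middle of the top of that carton's grip fin, 96 mm above the underside. The fin's foot turns about the carton's y axis (a weak spring holds it upright), so it stays upright in the hand as the carton tips. Raising the fin a little takes about 0.59 of the carton's weight (full 3.2 to 4.8 N, empty 0.9 to 1.6 N)
- carton_b_fin (a point): middle of the top of that carton's grip fin, 96 mm above the underside. The fin's foot turns about the carton's y axis (a weak spring holds it upright), so it stays upright in the hand as the carton tips. Raising the fin a little takes about 0.59 of the carton's weight (full 3.2 to 4.8 N, empty 0.9 to 1.6 N)
- carton_a_far (a point): middle of the lower edge of that carton's +x end (the end away from the fin), 65 mm from its centre
- carton_b_far (a point): middle of the lower edge of that carton's +x end (the end away from the fin), 65 mm from its centre
- carton_a_near (a point): middle of the lower edge of that carton's -x end (the fin's end), 65 mm from its centre
- carton_b_near (a point): middle of the lower edge of that carton's -x end (the fin's end), 65 mm from its centre
- dock_full: For the full carton: fixed U, open to the robot: two rails 30 high, 79 apart inside, from 125 before its origin, flared mouth from 152 (103 wide). +x is the push-in direction; origin on the table, mid-width. A clamped stop plate across it has its face from 0 to 20 before the origin, set anew each day, not in the pose: feel for it. Two 14 mm posts, 105 high, on its end wall
- dock_empty: For the empty carton: fixed U, open to the robot: two rails 30 high, 79 apart inside, from 125 before its origin, flared mouth from 152 (103 wide). +x is the push-in direction; origin on the table, mid-width. A clamped stop plate across it has its face from 0 to 20 before the origin, set anew each day, not in the pose: feel for it. End wall 30 high, no posts
- table: steel table, its top at z = 0; cartons slide on it rather easily (friction 0.2 to 0.3: about 1 to 2.5 N for the full one), yet a hard sideways push high on the fin could roll one over
- cone_1: bystander: ivory plastic egg cone, 48 across its foot, 55 high, origin under its centre
- cone_2: bystander: a second ivory egg cone, the same
- case: bystander: brass thermometer case, 130 x 36 x 22, lying, origin under its centre
- hinge: bystander: grey cast aluminium hinge lying open, 76 x 70 x 12, origin under its centre
Things that resemble listed ones, but are neither listed nor needed, are in the scene too. Leave any purple look-alike of the carton_b alone. There is more than one size of the dock_full; the one meant has the size given above.

How it is judged:
By the outcome, as a careful person would: the job done as asked, in the order asked, and still so for the second after the job is handed in, with the robot touching nothing.
It also fails if it takes over 67 s, if anything falls off the work surface, if the arm or the gripper's body presses on something with over 40 N, if the wrist force passes 120 N, or if a joint passes its speed limit or range.

## Working session

There is one attempt and no reset: what is moved stays moved. The work goes in short steps, Python scripts to look and compute and a tool call to move; the robot and the scene stay as the last step left them, time stands still between calls to the robot, and variables do not carry over. Pictures are saved under pics/ and viewed, at most 10 in all, crops included, and the job is handed in when it is done.

Besides the shell and the picture viewer there is one more tool, called as name(argument=value, ...), one argument or row to a line, values as JSON. play_rows: Moves the arm, as the interface text tells. Its arguments: {"type":"object","properties":{"deltas":{"type":"array"},"newtons":{"type":"number"}},"required":["deltas"]}

```bash
mkdir -p pics; python3 - <<'E'
from workcell import *
import cv2,numpy as np
s=observe();print({k:np.round(v,3) for k,v in s.items()})
for n in("scene","top"):
    c=get_calibration(n);print(n,c)
    cv2.imwrite(f"pics/{n}0.png",cv2.cvtColor(grab_frame(n),cv2.COLOR_RGB2BGR))
E
```

```text
{'clock': np.float64(0.0), 'qpos': array([-1.247,  0.522, -0.036,  1.6  ,  0.021,  1.021, -0.113]), 'qd': array([ 0.001, -0.001,  0.   ,  0.   , -0.001, -0.001,  0.002]), 'joint_efforts': array([ 1.0000e-03, -9.2711e+01,  1.9800e+00, -3.6994e+01,  1.8000e-02,
        8.0000e-03,  0.0000e+00]), 'position': array([0.24 , 0.577, 0.231]), 'tool_rot': array([-3.14 ,  0.   ,  2.748]), 'force': array([ 0.319,  0.809, -0.351]), 'moment': array([-0.049,  0.044,  0.017]), 'finger_force': np.float64(0.0), 'grip_width': np.float64(0.085)}
scene {'fovy': 53.82952151083494, 'cx': 321.2810131458528, 'cy': 232.47684379835556, 'xyz': array([1.27844573, 0.18619522, 0.76832086]), 'rotation': array([-2.37981685,  0.00627646,  1.89845143])}
top {'fovy': 52.40965322019938, 'cx': 313.17953557967047, 'cy': 240.62678371876396, 'xyz': array([ 0.42694234, -0.05125127,  1.33737269]), 'rotation': array([-2.97377401,  0.0288145 , -1.5802206 ])}
```

View pics/top0.png

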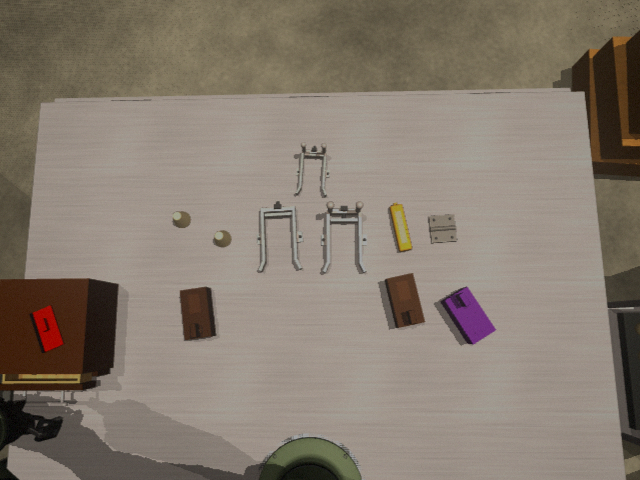

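View pics/scene0.png

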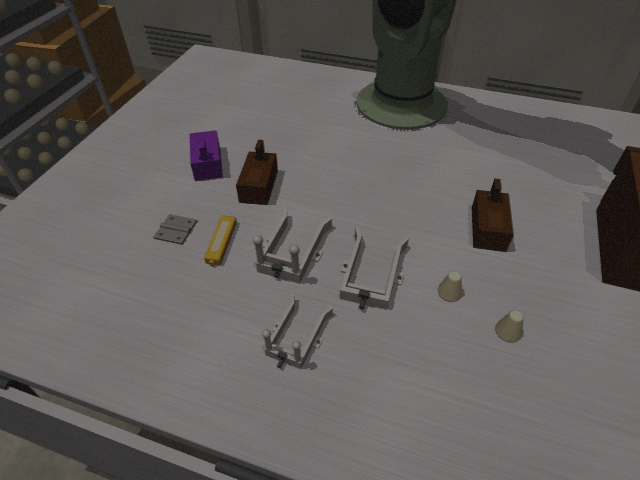

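The top view shows brown cartons near (197,313) and (404,300), with the fins towards the robot. The plain dock is at (279,240), the big post dock at (344,240), and a small decoy dock at (312,170). I'll enlarge the top view to pick points.

```bash
cat > h.py <<'E'
import numpy as np,cv2
from scipy.spatial.transform import Rotation as R
def ray(c,px):
    f=240/np.tan(np.radians(c["fovy"]/2))
    d=np.array([(px[0]-c["cx"])/f,(px[1]-c["cy"])/f,1.])
    M=R.from_euler("xyz",c["rotation"]).as_matrix() if np.size(c["rotation"])==3 else np.array(c["rotation"])
    return np.array(c["xyz"]),M@d
def onplane(c,px,z):
    o,d=ray(c,px);return (o+d*(z-o[2])/d[2])
E
python3 - <<'E'
import cv2,numpy as np
im=cv2.imread("pics/top0.png")
def cr(x,y,w,h,s):
    c=cv2.resize(im[y:y+h,x:x+w],None,fx=s,fy=s,interpolation=cv2.INTER_CUBIC)
    return cv2.convertScaleAbs(c,alpha=1.5,beta=10)
a=cr(170,275,60,75,4);b=cr(375,262,60,75,4);d=cr(250,195,130,85,4)
out=np.zeros((640,520,3),np.uint8)
out[:340,:520]=d;out[340:640,:240]=a;out[340:640,260:500]=b
cv2.imwrite("pics/crop1.png",out)
E
python3 - <<'E'
import cv2
im=cv2.imread("pics/crop1.png");cv2.imwrite("pics/crop1.png",cv2.resize(im,(487,600)))
E
```

```text
(no output)
```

View pics/crop1.png

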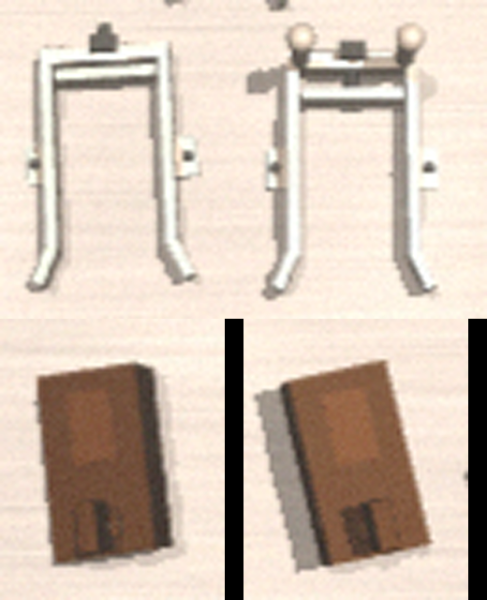

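```bash
cat > m.py <<'E'
from workcell import *
from h import *
c=get_calibration("top")
def P(u,v,ox,oy,u0,v0,z): return onplane(c,(ox+(u-u0)/3.746-.5,oy+(v-v0)/3.75-.5),z)[:2]
for n,o,q in(("A",(170,275,0,318.75),[(38,377),(137,363),(158,547),(52,565)]),("B",(375,262,243.5,318.75),[(287,382),(386,361),(432,543),(328,565)])):
    p=np.array([P(*x,*o,.055) for x in q]);ce=p.mean(0)
    ax=(p[0]+p[1]-p[2]-p[3])/2
    print(n,p.round(4).tolist(),"ctr",ce.round(4),"len",np.linalg.norm(ax),"w",np.linalg.norm(p[0]+p[3]-p[1]-p[2])/2,"yaw",np.degrees(np.arctan2(ax[1],ax[0])))
    u=ax/np.linalg.norm(ax);print(" fin",ce-.045*u)
for n,q in(("plain",[(47,70),(162,70),(170,240),(51,240)]),("post",[(293,85),(408,85),(416,250),(291,250)])):
    p=np.array([P(*x,250,195,0,0,.03) for x in q]);a=(p[0]+p[1]-p[2]-p[3])/2
    print(n,p.round(4).tolist(),"mid",((p[0]+p[1])/2).round(4),((p[2]+p[3])/2).round(4),"yaw",np.degrees(np.arctan2(a[1],a[0])))
print("flare plain",P(37,285,250,195,0,0,.03),P(187,275,250,195,0,0,.03),"post",P(272,288,250,195,0,0,.03),P(430,288,250,195,0,0,.03))
print("plate",P(105,82,250,195,0,0,.03),P(352,104,250,195,0,0,.03),"wall front", P(105,45,250,195,0,0,.03),P(352,60,250,195,0,0,.03))
E
python3 m.py
```

```text
A [[0.5172, 0.3381], [0.5262, 0.268], [0.3987, 0.2499], [0.3871, 0.3235]] ctr [0.4573 0.2949] len 0.12983580010371518 w 0.07261886811144545 yaw 7.240400472717242
 fin [0.4126628  0.28921375]
B [[0.5415, -0.2067], [0.5554, -0.2763], [0.4295, -0.3023], [0.4153, -0.2305]] ctr [ 0.4854 -0.254 ] len 0.12849317452195644 w 0.0720845361777573 yaw 11.183435412977264
 fin [ 0.44126904 -0.26269055]
plain [[0.7276, 0.1245], [0.7263, 0.0398], [0.6005, 0.0343], [0.6017, 0.1206]] mid [0.7269 0.0822] [0.6011 0.0775] yaw 2.142648670497664
post [[0.7135, -0.0561], [0.7122, -0.14], [0.5909, -0.1428], [0.5921, -0.0529]] mid [ 0.7128 -0.0981] [ 0.5915 -0.0979] yaw -0.11000348633991053
flare plain [0.56910949 0.13048058] [0.57497488 0.02216483] post [ 0.56483007 -0.03890564] [ 0.5634199  -0.15207115]
plate [0.71791495 0.08174983] [ 0.69866021 -0.0989375 ] wall front [0.74576332 0.08182827] [ 0.73151954 -0.09958768]
```

Both cartons and both docks fit their stated sizes. Next is a move planner, then I'll go above carton A.

```bash
cat > plan.py <<'E'
# usage: plan.py x,y,z,yawdeg [...]  -> row numbers from current pose
import sys
from workcell import *
from h import *
s=observe();p=np.array(s["position"]);M=R.from_euler("xyz",s["tool_rot"])
print("t",round(float(s["clock"]),2),"pos",p.round(4),"rpy",np.degrees(s["tool_rot"]).round(2),"F",np.round(s["force"],2),"w",round(float(s["grip_width"]),4),"j1,j7",np.round(s["qpos"],2)[[0,6]])
for a in sys.argv[1:]:
    x=np.array(list(map(float,a.split(","))));T=R.from_euler("xyz",[180,0,x[3]],degrees=True)
    d=M.inv().apply(x[:3]-p)/.5;r=(M.inv()*T).as_rotvec(degrees=True)/120
    print(np.round(np.r_[d,r],4).tolist())
E
python3 plan.py 0.26,0.40,0.231,170 0.413,0.289,0.20,187.2
python3 -c "
from workcell import *
from h import *
c=get_calibration('top')
print(onplane(c,(118,372),0),onplane(c,(118,285),0),onplane(c,(110,385),0),onplane(c,(28,425),.231))"
```

```text
t 0.1 pos [0.2397 0.5769 0.2308] rpy [-1.7994e+02  1.0000e-02  1.5744e+02] F [0.33 0.4  1.15] w 0.0856 j1,j7 [-1.25 -0.11]
[-0.1732, -0.3111, -0.0001, -0.0005, 0.0, -0.1047]
[-0.5409, -0.3986, 0.0621, -0.0005, -0.0001, -0.248]
[0.30287115 0.51401836 0.        ] [0.5369298  0.52763838 0.        ] [0.26919602 0.53374933 0.        ] [0.2125501  0.61001679 0.231     ]
```

play_rows(
  deltas=[
    [-0.17, -0.31, 0, 0, 0, -0.1, 0],
    [-0.17, -0.31, 0, 0, 0, -0.1, 0],
    [-0.17, -0.31, 0, 0, 0, -0.1, 0],
    [-0.17, -0.31, 0, 0, 0, -0.1, 0],
    [-0.541, -0.399, 0.06, 0, 0, -0.248, 0],
    [-0.541, -0.399, 0.06, 0, 0, -0.248, 0],
    [-0.541, -0.399, 0.06, 0, 0, -0.248, 0],
    [-0.541, -0.399, 0.06, 0, 0, -0.248, 0],
    [-0.541, -0.399, 0.06, 0, 0, -0.248, 0],
    [-0.541, -0.399, 0.06, 0, 0, -0.248, 0],
  ],
  newtons=50,
)

```text
clock: 1.1
position: [0.414, 0.2876, 0.2008]
tool_rot: [-3.141, -0.001, -3.019]
force: [-0.3, 0.6, -0.7]
grip_width: 0.0853
finger_force: 0.0
```

```bash
python3 - <<'E'
from workcell import *
import cv2
c=get_calibration("wrist");print(c)
cv2.imwrite("pics/w1.png",cv2.cvtColor(grab_frame("wrist"),cv2.COLOR_RGB2BGR))
E
python3 plan.py 0.413,0.289,0.066,187.2
```

```text
{'fovy': 64.53532951149643, 'cx': 321.0820266331411, 'cy': 240.9661097554179, 'xyz': array([0.34832602, 0.28053496, 0.34309978]), 'rotation': array([2.87563607e+00, 6.84207585e-04, 1.69352984e+00])}
t 1.15 pos [0.4129 0.289  0.201 ] rpy [-1.7999e+02 -4.0000e-02 -1.7286e+02] F [-0.07  0.74  0.83] w 0.0852 j1,j7 [-0.68  0.94]
[-0.0004, 0.0001, 0.27, -0.0001, -0.0004, -0.0005]
```

View pics/w1.png

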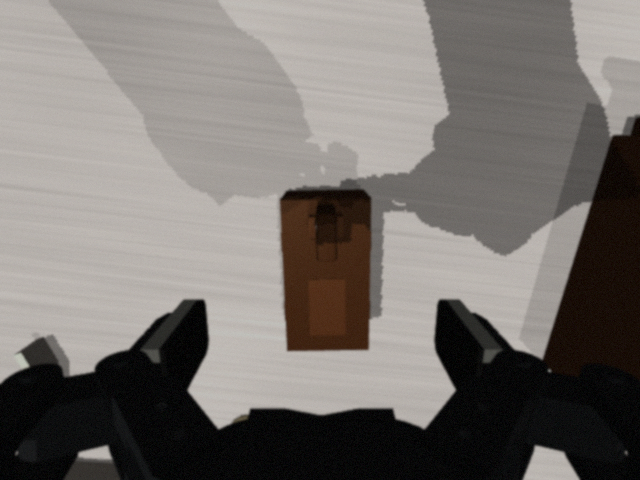

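The wrist view shows carton A's lid corners near (281,198), (371,198), (369,349) and (288,349), with the fin at about (327,230). I'll check the position from these.

```bash
python3 - <<'E'
from workcell import *
from h import *
c=get_calibration("wrist")
p=np.array([onplane(c,q,.055)[:2] for q in[(288,349),(369,349),(371,198),(281,198)]])
a=(p[0]+p[1]-p[2]-p[3])/2;L=np.linalg.norm(a);u=a/L;ce=p.mean(0)
print(ce,L,np.linalg.norm(p[0]+p[3]-p[1]-p[2])/2,np.degrees(np.arctan2(a[1],a[0])),"fin",ce-.045*u)
for q in[(316,205),(337,205),(337,235)]:print(onplane(c,q,.096))
E
```

```text
[0.45503937 0.30022387] 0.12942042382200566 0.06884153761793696 8.29882096173575 fin [0.41051057 0.29372876]
[0.39019338 0.28363453 0.096     ]
[0.38847207 0.29733502 0.096     ]
[0.40864305 0.30009497 0.096     ]
```

```bash
python3 plan.py 0.410,0.292,0.068,187.8
```

```text
t 1.15 pos [0.4129 0.289  0.201 ] rpy [-1.7999e+02 -4.0000e-02 -1.7286e+02] F [-0.07  0.74  0.83] w 0.0852 j1,j7 [-0.68  0.94]
[0.0048, 0.0068, 0.266, -0.0001, -0.0004, -0.0055]
```

play_rows(
  deltas=[
    [0.005, 0.007, 0.08, 0, 0, -0.005, 0],
    [0.005, 0.007, 0.16, 0, 0, -0.005, 0.4],
    [0.005, 0.007, 0.22, 0, 0, -0.005, 0.5],
    [0.005, 0.007, 0.266, 0, 0, -0.005, 0.5],
    [0.005, 0.007, 0.266, 0, 0, -0.005, 0.5],
    [0.005, 0.007, 0.266, 0, 0, -0.005, 1],
    [0.005, 0.007, 0.266, 0, 0, -0.005, 1],
    [0.005, 0.007, 0.266, 0, 0, -0.005, 1],
    [0.005, 0.007, 0.266, 0, 0, -0.005, 1],
    [0.005, 0.007, 0.266, 0, 0, -0.005, 1],
  ],
  newtons=50,
)

```text
clock: 2.15
position: [0.4105, 0.293, 0.0697]
tool_rot: [3.14, 0.002, -3.005]
force: [-3.4, -0.1, 10.3]
grip_width: 0.013
finger_force: 51.9
```

```bash
python3 plan.py
```

```text
t 2.15 pos [0.4105 0.293  0.0697] rpy [ 1.7992e+02  1.0000e-01 -1.7220e+02] F [-3.35 -0.12 10.33] w 0.013 j1,j7 [-0.7   0.91]
```

play_rows(
  deltas=[
    [0, 0, -0.004, 0, 0, 0, 1],
    [0, 0, -0.008, 0, 0, 0, 1],
    [0, 0, -0.008, 0, 0, 0, 1],
    [0, 0, -0.008, 0, 0, 0, 1],
  ],
)

```text
clock: 2.55
position: [0.41, 0.2923, 0.0724]
tool_rot: [-3.142, -0.0, -3.005]
force: [-1.3, 0.9, -3.5]
grip_width: 0.0132
finger_force: 50.0
```

play_rows(
  deltas=[
    [0, 0, -0.004, 0, 0, 0, 1],
    [0, 0, -0.008, 0, 0, 0, 1],
    [0, 0, -0.008, 0, 0, 0, 1],
    [0, 0, -0.008, 0, 0, 0, 1],
  ],
)

```text
clock: 2.95
position: [0.4101, 0.2922, 0.0763]
tool_rot: [-3.142, -0.0, -3.006]
force: [-0.5, 0.2, -5.0]
grip_width: 0.0132
finger_force: 49.9
```

play_rows(
  deltas=[
    [0, 0, -0.004, 0, 0, 0, 1],
    [0, 0, -0.004, 0, 0, 0, 1],
    [0, 0, -0.004, 0, 0, 0, 1],
  ],
)

```text
clock: 3.25
position: [0.4101, 0.2922, 0.0783]
tool_rot: [-3.142, -0.0, -3.006]
force: [-0.5, -0.5, -3.8]
grip_width: 0.0131
finger_force: 50.0
```

```bash
python3 - <<'E'
from workcell import *
import numpy as np
f=[]
for i in range(8): grab_frame("top");f.append(observe()["force"])
print(np.mean(f,0),np.std(f,0))
E
```

```text
[-0.56724797 -0.58527945 -3.9519442 ] [0.20191006 0.47226169 0.42795506]
```

Raising the fin takes about 4 N, so carton A is the full one. I'll set it down and slide it to the post dock.

play_rows(
  deltas=[
    [0, 0, 0.005, 0, 0, 0, 1],
    [0, 0, 0.01, 0, 0, 0, 1],
    [0, 0, 0.0145, 0, 0, 0, 1],
    [0, 0, 0.0145, 0, 0, 0, 1],
    [0, 0, 0.0145, 0, 0, 0, 1],
  ],
)

```text
clock: 4.15
position: [0.4103, 0.2923, 0.071]
tool_rot: [-3.142, 0.0, -3.006]
force: [0.5, -0.1, -3.2]
grip_width: 0.0131
finger_force: 49.9
```

```bash
python3 plan.py 0.416,0.22,0.0705,184 0.422,0.12,0.0705,180 0.422,-0.098,0.0705,180
```

```text
t 4.15 pos [0.4103 0.2923 0.071 ] rpy [-1.800e+02  1.000e-02 -1.722e+02] F [ 0.52 -0.09 -3.22] w 0.0131 j1,j7 [-0.7   0.91]
[0.0082, -0.1449, 0.001, -0.0, 0.0001, 0.0316]
[0.0235, -0.3446, 0.001, -0.0, 0.0001, 0.065]
[0.0826, -0.7766, 0.001, -0.0, 0.0001, 0.065]
```

play_rows(
  deltas=[
    [0, 0, 0.003, 0, 0, 0, 1],
    [0.0, -0.015, 0.003, 0, 0, 0.003, 1],
    [0.002, -0.04, 0.003, 0, 0, 0.008, 1],
    [0.004, -0.075, 0.003, 0, 0, 0.016, 1],
    [0.007, -0.115, 0.003, 0, 0, 0.024, 1],
    [0.01, -0.155, 0.003, 0, 0, 0.032, 1],
    [0.013, -0.195, 0.003, 0, 0, 0.04, 1],
    [0.016, -0.235, 0.003, 0, 0, 0.048, 1],
    [0.019, -0.275, 0.003, 0, 0, 0.055, 1],
    [0.0215, -0.31, 0.003, 0, 0, 0.063, 1],
  ],
)

```text
clock: 5.15
position: [0.4205, 0.1353, 0.0698]
tool_rot: [-3.141, 0.0, -3.14]
force: [0.8, 3.2, 1.4]
grip_width: 0.0129
finger_force: 50.8
```

```bash
python3 plan.py  0.422,-0.0985,0.07,180
```

```text
t 5.15 pos [0.4205 0.1353 0.0698] rpy [-1.7999e+02  3.0000e-02 -1.7990e+02] F [0.77 3.15 1.39] w 0.0129 j1,j7 [-0.41  1.08]
[-0.0021, -0.4676, -0.0004, -0.0, 0.0002, 0.0009]
```

play_rows(
  deltas=[
    [0, -0.04, 0, 0, 0, 0, 1],
    [0, -0.085, 0, 0, 0, 0, 1],
    [0, -0.135, 0, 0, 0, 0, 1],
    [0, -0.19, 0, 0, 0, 0, 1],
    [0, -0.25, 0, 0, 0, 0, 1],
    [-0.001, -0.31, 0, 0, 0, 0, 1],
    [-0.002, -0.37, 0, 0, 0, 0, 1],
    [-0.002, -0.415, 0, 0, 0, 0, 1],
    [-0.002, -0.45, 0, 0, 0, 0, 1],
    [-0.002, -0.467, 0, 0, 0, 0, 1],
  ],
)

```text
clock: 6.15
position: [0.4217, -0.0984, 0.0697]
tool_rot: [-3.141, -0.0, -3.141]
force: [0.3, 4.3, 7.8]
grip_width: 0.0133
finger_force: 51.4
```

```bash
python3 - <<'E'
from workcell import *
import cv2
im=cv2.cvtColor(grab_frame("top"),cv2.COLOR_RGB2BGR)
w=cv2.cvtColor(grab_frame("wrist"),cv2.COLOR_RGB2BGR)
cv2.imwrite("pics/w2.png",w)
cv2.imwrite("pics/t2.png",cv2.convertScaleAbs(cv2.resize(im[190:340,240:400],None,fx=3.75,fy=3.75,interpolation=2),alpha=1.4))
E
python3 plan.py
```

```text
t 6.25 pos [ 0.4219 -0.0983  0.0698] rpy [-179.95    0.   -179.96] F [-1.14 -4.    5.65] w 0.0133 j1,j7 [0.16 1.56]
```

View pics/w2.png

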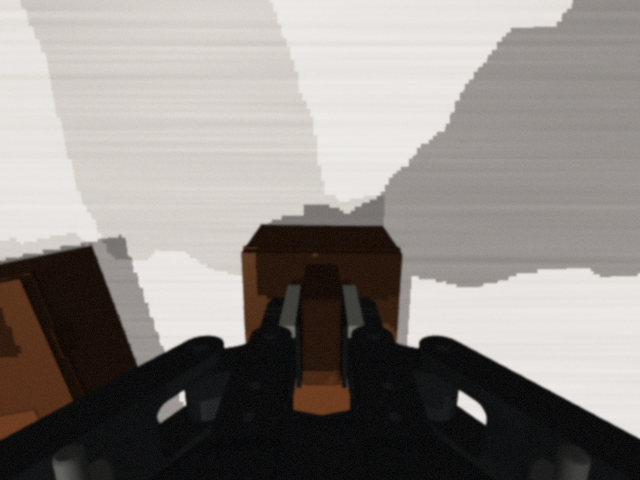

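The lid's near edge, (244,250) to (401,250), is level, so the carton is aligned. Sliding it in.

play_rows(
  deltas=[
    [-0.015, 0, -0.001, 0, 0, 0, 1],
    [-0.04, 0, -0.001, 0, 0, 0, 1],
    [-0.07, 0, -0.001, 0, 0, 0, 1],
    [-0.1, 0, -0.001, 0, 0, 0, 1],
    [-0.125, 0, -0.001, 0, 0, 0, 1],
    [-0.15, 0, -0.001, 0, 0, 0, 1],
    [-0.17, 0, -0.001, 0, 0, 0, 1],
    [-0.19, 0, -0.001, 0, 0, 0, 1],
    [-0.2, 0, -0.001, 0, 0, 0, 1],
    [-0.2, 0, -0.001, 0, 0, 0, 1],
  ],
)

```text
clock: 7.25
position: [0.5232, -0.0957, 0.0699]
tool_rot: [3.142, 0.001, -3.137]
force: [-0.1, 0.9, -4.5]
grip_width: 0.0132
finger_force: 50.0
```

```bash
python3 - <<'E'
from workcell import *
import cv2
im=cv2.cvtColor(grab_frame("scene"),cv2.COLOR_RGB2BGR)
cv2.imwrite("pics/s3.png",cv2.convertScaleAbs(cv2.resize(im[160:320,200:420],None,fx=3.5,fy=3.5,interpolation=2),alpha=1.3))
E
python3 plan.py
```

```text
t 7.3 pos [ 0.5226 -0.0958  0.0699] rpy [ 1.8000e+02  1.0000e-02 -1.7976e+02] F [ 0.82 -0.79 -5.22] w 0.013 j1,j7 [0.14 1.56]
```

View pics/s3.png

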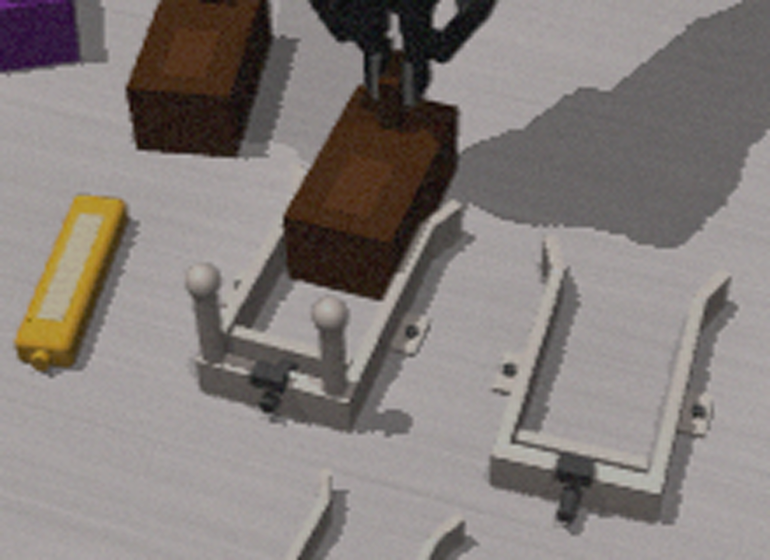

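Carton A is inside the post dock's rails and clear of the stop plate. I'll advance slowly until it touches.

play_rows(
  deltas=[
    [-0.01, 0, 0.001, 0, 0, 0, 1],
    [-0.025, 0, 0.001, 0, 0, 0, 1],
    [-0.04, 0, 0.001, 0, 0, 0, 1],
    [-0.055, 0, 0.001, 0, 0, 0, 1],
    [-0.07, 0, 0.001, 0, 0, 0, 1],
    [-0.085, 0, 0.001, 0, 0, 0, 1],
    [-0.095, 0, 0.001, 0, 0, 0, 1],
    [-0.1, 0, 0.001, 0, 0, 0, 1],
    [-0.1, 0, 0.001, 0, 0, 0, 1],
  ],
)

```text
clock: 8.2
position: [0.5732, -0.0956, 0.0698]
tool_rot: [-3.141, 0.001, -3.137]
force: [-0.9, -0.1, 4.5]
grip_width: 0.0133
finger_force: 51.2
```

play_rows(
  deltas=[
    [-0.004, 0, 0, 0, 0, 0, 1],
    [-0.008, 0, 0, 0, 0, 0, 1],
    [-0.012, 0, 0, 0, 0, 0, 1],
    [-0.012, 0, 0, 0, 0, 0, 1],
  ],
)

```text
clock: 8.6
position: [0.579, -0.0957, 0.0698]
tool_rot: [-3.141, 0.0, -3.138]
force: [-1.9, -0.8, 6.3]
grip_width: 0.0129
finger_force: 51.4
```

```bash
python3 plan.py
```

```text
t 8.6 pos [ 0.579  -0.0957  0.0698] rpy [-1.7999e+02  2.0000e-02 -1.7977e+02] F [-1.94 -0.83  6.34] w 0.0129 j1,j7 [0.12 1.56]
```

Creeping forward, with a lighter downward press.

play_rows(
  deltas=[
    [-0.003, 0, -0.001, 0, 0, 0, 1],
    [-0.006, 0, -0.001, 0, 0, 0, 1],
    [-0.009, 0, -0.001, 0, 0, 0, 1],
    [-0.009, 0, -0.001, 0, 0, 0, 1],
  ],
)

```text
clock: 9.0
position: [0.5833, -0.0955, 0.0699]
tool_rot: [3.142, 0.0, -3.137]
force: [0.4, 0.4, -4.7]
grip_width: 0.0132
finger_force: 50.1
```

play_rows(
  deltas=[
    [-0.002, 0, 0, 0, 0, 0, 1],
    [-0.004, 0, 0, 0, 0, 0, 1],
    [-0.006, 0, 0, 0, 0, 0, 1],
    [-0.006, 0, 0, 0, 0, 0, 1],
  ],
)

```text
clock: 9.4
position: [0.5861, -0.0956, 0.07]
tool_rot: [-3.142, 0.0, -3.138]
force: [1.6, 1.1, -4.4]
grip_width: 0.0127
finger_force: 50.1
```

play_rows(
  deltas=[
    [-0.002, 0, 0, 0, 0, 0, 1],
    [-0.004, 0, 0, 0, 0, 0, 1],
    [-0.004, 0, 0, 0, 0, 0, 1],
  ],
)

```text
clock: 9.7
position: [0.5881, -0.0956, 0.0701]
tool_rot: [-3.142, 0.0, -3.138]
force: [0.0, 0.6, -4.5]
grip_width: 0.0135
finger_force: 50.1
```

play_rows(
  deltas=[
    [-0.002, 0, 0.0005, 0, 0, 0, 1],
    [-0.004, 0, 0.0005, 0, 0, 0, 1],
    [-0.004, 0, 0.0005, 0, 0, 0, 1],
  ],
)

```text
clock: 10.0
position: [0.5902, -0.0956, 0.0699]
tool_rot: [-3.142, 0.0, -3.137]
force: [-1.8, -0.8, -1.5]
grip_width: 0.013
finger_force: 50.4
```

play_rows(
  deltas=[
    [-0.002, 0, 0, 0, 0, 0, 1],
    [-0.003, 0, 0, 0, 0, 0, 1],
    [-0.003, 0, 0, 0, 0, 0, 1],
  ],
)

```text
clock: 10.3
position: [0.5916, -0.0956, 0.0698]
tool_rot: [-3.142, 0.0, -3.137]
force: [-2.2, -0.3, 0.1]
grip_width: 0.0131
finger_force: 50.6
```

play_rows(
  deltas=[
    [-0.002, 0, 0, 0, 0, 0, 1],
    [-0.003, 0, 0, 0, 0, 0, 1],
    [-0.003, 0, 0, 0, 0, 0, 1],
  ],
)

```text
clock: 10.6
position: [0.592, -0.0956, 0.0698]
tool_rot: [-3.142, -0.002, -3.138]
force: [-8.6, -0.3, 6.9]
grip_width: 0.013
finger_force: 51.5
```

Contact with 8.6 N at x = 0.592, so the full carton is home. Releasing and rising.

play_rows(
  deltas=[
    [0.001, 0, -0.0005, 0, 0, 0, 1],
    [0.001, 0, -0.0005, 0, 0, 0, 0.5],
    [0.001, 0, -0.0005, 0, 0, 0, 0.4],
    [0.001, 0, -0.0005, 0, 0, 0, 0.4],
    [0.001, 0, -0.04, 0, 0, 0, 0.4],
    [0.001, 0, -0.1, 0, 0, 0, 0.3],
    [0.001, 0, -0.2, 0, 0, 0, 0.2],
    [0.001, 0, -0.3, 0, 0, 0, 0],
  ],
)

```text
clock: 11.4
position: [0.5921, -0.0955, 0.2213]
tool_rot: [3.141, -0.001, -3.137]
force: [0.5, -0.9, -0.2]
grip_width: 0.0805
finger_force: 0.0
```

```bash
python3 plan.py 0.44,-0.262,0.21,100 0.44,-0.262,0.21,11
python3 - <<'E'
from workcell import *
import cv2
im=cv2.cvtColor(grab_frame("scene"),cv2.COLOR_RGB2BGR)
cv2.imwrite("pics/s4.png",cv2.convertScaleAbs(cv2.resize(im[160:320,200:420],None,fx=3.5,fy=3.5,interpolation=2),alpha=1.3))
E
```

```text
t 11.4 pos [ 0.5921 -0.0955  0.2213] rpy [ 1.7999e+02 -4.0000e-02 -1.7976e+02] F [ 0.47 -0.93 -0.22] w 0.0805 j1,j7 [0.13 1.59]
[0.3057, -0.3318, 0.0228, -0.0002, -0.0003, 0.6687]
[0.3057, -0.3318, 0.0228, -0.0005, -0.0002, 1.4103]
```

View pics/s4.png

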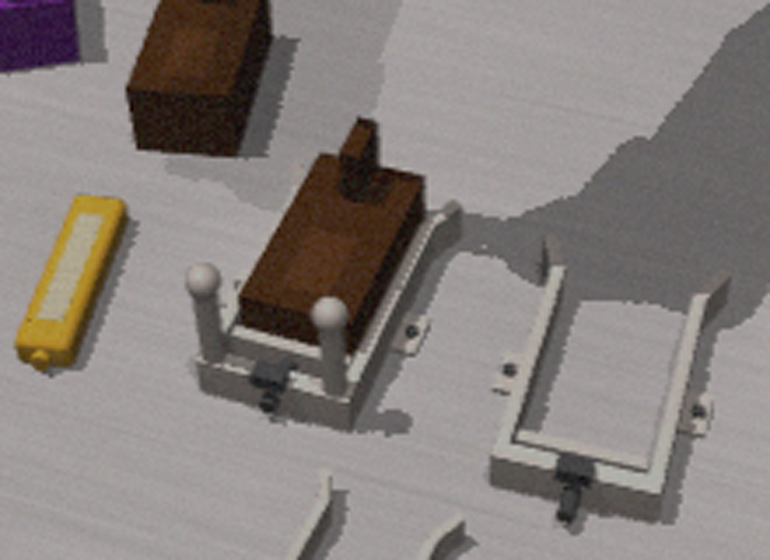

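Carton A sits flat against the stop plate. Now carton B, with the tool yaw kept near 191°.

```bash
python3 plan.py 0.44,-0.262,0.21,191
```

```text
t 11.45 pos [ 0.5953 -0.0959  0.2298] rpy [-179.95    0.55 -179.78] F [3.41 0.22 9.31] w 0.085 j1,j7 [0.13 1.59]
[0.3122, -0.3311, 0.037, -0.0008, 0.0045, -0.0899]
```

play_rows(
  deltas=[
    [0.06, -0.066, 0.004, 0, 0, -0.02, 0],
    [0.12, -0.132, 0.01, 0, 0, -0.04, 0],
    [0.18, -0.198, 0.02, 0, 0, -0.06, 0],
    [0.25, -0.27, 0.02, 0, 0, -0.09, 0],
    [0.29, -0.315, 0.02, 0, 0, -0.09, 0],
    [0.304, -0.332, 0.02, 0, 0, -0.09, 0],
    [0.304, -0.332, 0.02, 0, 0, -0.09, 0],
    [0.304, -0.332, 0.02, 0, 0, -0.09, 0],
  ],
)

```text
clock: 12.25
position: [0.4422, -0.2613, 0.2099]
tool_rot: [3.141, 0.001, -2.948]
force: [0.0, 0.6, -0.1]
grip_width: 0.0855
finger_force: 0.0
```

```bash
python3 - <<'E'
from workcell import *
import cv2
c=get_calibration("wrist");print(c)
cv2.imwrite("pics/w5.png",cv2.convertScaleAbs(cv2.cvtColor(grab_frame("wrist"),cv2.COLOR_RGB2BGR),alpha=1.4))
E
python3 plan.py
```

```text
{'fovy': 64.53532951149643, 'cx': 321.0820266331411, 'cy': 240.9661097554179, 'xyz': array([ 0.37700923, -0.2732223 ,  0.3521393 ]), 'rotation': array([ 2.87413557e+00, -2.75465413e-04,  1.76478596e+00])}
t 12.3 pos [ 0.4423 -0.261   0.2098] rpy [ 1.7999e+02  4.0000e-02 -1.6887e+02] F [0.26 0.01 0.37] w 0.0851 j1,j7 [0.5  2.13]
```

View pics/w5.png

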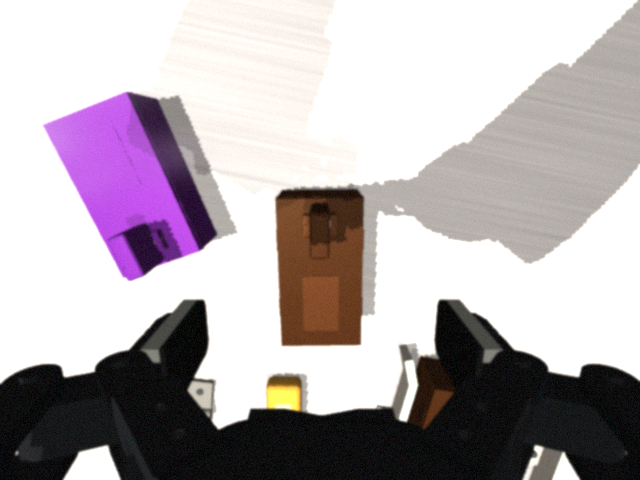

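Carton B's lid corners are at (277,197), (363,197), (361,345) and (282,345). The purple look-alike's fin is near (140,245).

```bash
python3 - <<'E'
from workcell import *
from h import *
c=get_calibration("wrist")
p=np.array([onplane(c,q,.055)[:2] for q in[(282,345),(361,345),(363,197),(277,197)]])
a=(p[0]+p[1]-p[2]-p[3])/2;L=np.linalg.norm(a);u=a/L;ce=p.mean(0)
print(ce,L,np.linalg.norm(p[0]+p[3]-p[1]-p[2])/2,np.degrees(np.arctan2(a[1],a[0])),"fin",ce-.045*u)
for q in[(309,205),(329,205),(160,235)]:print(onplane(c,q,.096))
E
python3 plan.py 0.439,-0.260,0.070,191.7
```

```text
[ 0.48582435 -0.25166343] 0.13029660537323734 0.06837422464272097 11.697480920894892 fin [ 0.44175892 -0.26078692]
[ 0.42266144 -0.27228355  0.096     ]
[ 0.42002626 -0.25892439  0.096     ]
[ 0.46343061 -0.37002479  0.096     ]
t 12.3 pos [ 0.4423 -0.261   0.2098] rpy [ 1.7999e+02  4.0000e-02 -1.6887e+02] F [0.26 0.01 0.37] w 0.0851 j1,j7 [0.5  2.13]
[0.0063, 0.0032, 0.2796, 0.0001, 0.0003, -0.0047]
```

play_rows(
  deltas=[
    [0.006, 0.001, 0.08, 0, 0, -0.005, 0.2],
    [0.006, 0.001, 0.16, 0, 0, -0.005, 0.4],
    [0.006, 0.001, 0.23, 0, 0, -0.005, 0.5],
    [0.006, 0.001, 0.278, 0, 0, -0.005, 0.5],
    [0.006, 0.001, 0.278, 0, 0, -0.005, 0.5],
    [0.006, 0.001, 0.278, 0, 0, -0.005, 1],
    [0.006, 0.001, 0.278, 0, 0, -0.005, 1],
    [0.006, 0.001, 0.278, 0, 0, -0.005, 1],
    [0.006, 0.001, 0.278, 0, 0, -0.005, 1],
  ],
  newtons=50,
)

```text
clock: 13.2
position: [0.4391, -0.2624, 0.0722]
tool_rot: [-3.14, 0.002, -2.938]
force: [0.4, 2.5, 9.8]
grip_width: 0.0131
finger_force: 54.1
```

play_rows(
  deltas=[
    [0, 0, -0.005, 0, 0, 0, 1],
    [0, 0, -0.01, 0, 0, 0, 1],
    [0, 0, -0.012, 0, 0, 0, 1],
    [0, 0, -0.012, 0, 0, 0, 1],
    [0, 0, -0.012, 0, 0, 0, 1],
  ],
)

```text
clock: 13.7
position: [0.438, -0.2623, 0.0768]
tool_rot: [-3.142, -0.0, -2.939]
force: [0.1, -0.3, -1.7]
grip_width: 0.013
finger_force: 52.6
```

```bash
python3 - <<'E'
from workcell import *
import numpy as np
f=[]
for i in range(8): grab_frame("top");f.append(observe()["force"])
print(np.mean(f,0),np.std(f,0))
E
python3 plan.py
```

```text
[-0.20854044 -0.34501377 -1.21303226] [0.66062398 0.49910307 0.44759272]
t 14.1 pos [ 0.4381 -0.2623  0.0768] rpy [ 1.8000e+02 -1.0000e-02 -1.6837e+02] F [-0.68  0.18 -1.38] w 0.0127 j1,j7 [0.49 2.11]
```

Only about 1.2 N this time, so carton B is the empty one. Setting it down and sliding it to the plain dock.

play_rows(
  deltas=[
    [0, 0, 0.004, 0, 0, 0, 1],
    [0, 0, 0.0085, 0, 0, 0, 1],
    [0, 0, 0.0085, 0, 0, 0, 1],
  ],
)

```text
clock: 14.4
position: [0.4381, -0.2622, 0.0723]
tool_rot: [3.142, -0.0, -2.938]
force: [0.1, 0.3, -2.4]
grip_width: 0.0127
finger_force: 52.6
```

```bash
python3 plan.py 0.422,-0.24,0.0722,188 0.422,-0.10,0.0722,181.9 0.422,0.0715,0.0722,181.9
```

```text
t 14.4 pos [ 0.4381 -0.2622  0.0723] rpy [ 1.8000e+02 -1.0000e-02 -1.6836e+02] F [ 0.1   0.27 -2.38] w 0.0127 j1,j7 [0.49 2.1 ]
[0.0226, 0.05, 0.0003, 0.0, -0.0, 0.0303]
[-0.0339, 0.3243, 0.0003, 0.0, -0.0001, 0.0811]
[-0.1031, 0.6602, 0.0003, 0.0, -0.0001, 0.0811]
```

play_rows(
  deltas=[
    [0.006, 0.01, 0.001, 0, 0, 0.007, 1],
    [0.014, 0.028, 0.001, 0, 0, 0.018, 1],
    [0.0226, 0.05, 0.001, 0, 0, 0.03, 1],
    [0.016, 0.085, 0.001, 0, 0, 0.04, 1],
    [0.008, 0.124, 0.001, 0, 0, 0.05, 1],
    [0, 0.163, 0.001, 0, 0, 0.06, 1],
    [-0.008, 0.202, 0.001, 0, 0, 0.07, 1],
    [-0.016, 0.241, 0.001, 0, 0, 0.08, 1],
    [-0.024, 0.28, 0.001, 0, 0, 0.081, 1],
    [-0.034, 0.324, 0.001, 0, 0, 0.081, 1],
  ],
)

```text
clock: 15.4
position: [0.4216, -0.0994, 0.0722]
tool_rot: [-3.141, 0.0, -3.11]
force: [-0.1, -0.8, 2.2]
grip_width: 0.013
finger_force: 53.2
```

```bash
python3 plan.py 0.422,0.0715,0.0722,181.9
```

```text
t 15.4 pos [ 0.4216 -0.0994  0.0722] rpy [-1.7998e+02  1.0000e-02 -1.7818e+02] F [-0.05 -0.83  2.17] w 0.013 j1,j7 [0.11 1.67]
[-0.0117, 0.3417, -0.0001, -0.0001, 0.0001, -0.0007]
```

play_rows(
  deltas=[
    [-0.001, 0.04, 0, 0, 0, 0, 1],
    [-0.003, 0.08, 0, 0, 0, 0, 1],
    [-0.004, 0.12, 0, 0, 0, 0, 1],
    [-0.005, 0.16, 0, 0, 0, 0, 1],
    [-0.007, 0.2, 0, 0, 0, 0, 1],
    [-0.008, 0.24, 0, 0, 0, 0, 1],
    [-0.01, 0.28, 0, 0, 0, 0, 1],
    [-0.011, 0.32, 0, 0, 0, 0, 1],
    [-0.012, 0.342, 0, 0, 0, -0.001, 1],
    [-0.012, 0.342, 0, 0, 0, -0.001, 1],
  ],
)

```text
clock: 16.4
position: [0.4221, 0.0725, 0.0722]
tool_rot: [3.141, 0.0, -3.104]
force: [0.3, 1.4, 4.5]
grip_width: 0.013
finger_force: 53.5
```

```bash
python3 - <<'E'
from workcell import *
import cv2
im=cv2.cvtColor(grab_frame("wrist"),cv2.COLOR_RGB2BGR)
cv2.imwrite("pics/w6.png",im)
E
python3 plan.py 0.525,0.0755,0.0722,182 0.585,0.0775,0.0722,182
```

```text
t 16.45 pos [0.4222 0.0717 0.0722] rpy [ 1.7998e+02  2.0000e-02 -1.7789e+02] F [-0.11  1.63  4.24] w 0.0129 j1,j7 [-0.32  1.31]
[-0.2058, -0.0, 0.0, 0.0002, 0.0001, 0.0009]
[-0.3258, -0.0004, 0.0, 0.0002, 0.0001, 0.0009]
```

View pics/w6.png

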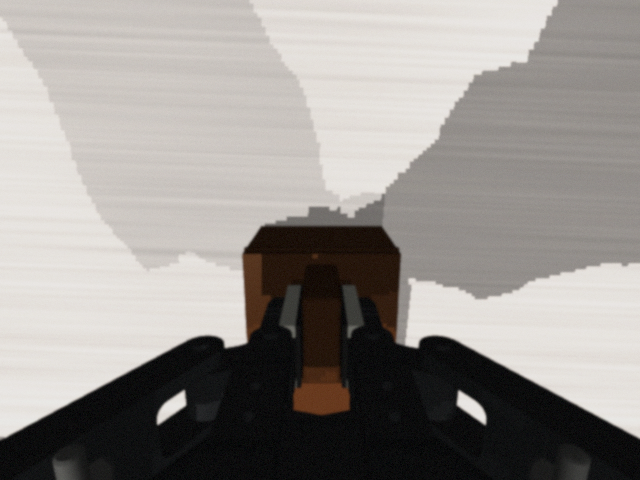

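Carton B is aligned: its lid edge runs (244,250) to (400,250). Sliding it in.

play_rows(
  deltas=[
    [-0.015, 0, 0, 0, 0, 0, 1],
    [-0.04, 0, 0, 0, 0, 0, 1],
    [-0.07, 0, 0, 0, 0, 0, 1],
    [-0.1, 0, 0, 0, 0, 0, 1],
    [-0.125, 0, 0, 0, 0, 0, 1],
    [-0.145, 0, 0, 0, 0, 0, 1],
    [-0.165, 0, 0, 0, 0, 0, 1],
    [-0.185, 0, 0, 0, 0, 0, 1],
    [-0.205, 0, 0, 0, 0, 0, 1],
    [-0.205, 0, 0, 0, 0, 0, 1],
  ],
)

```text
clock: 17.45
position: [0.5258, 0.0742, 0.0722]
tool_rot: [3.142, 0.001, -3.107]
force: [3.5, -0.4, 6.0]
grip_width: 0.0129
finger_force: 53.5
```

```bash
python3 plan.py 0.585,0.0775,0.0722,182 0.60,0.0777,0.0722,182
```

```text
t 17.45 pos [0.5258 0.0742 0.0722] rpy [ 1.8000e+02  7.0000e-02 -1.7802e+02] F [ 3.5  -0.42  6.05] w 0.0129 j1,j7 [-0.26  1.37]
[-0.1186, 0.0026, 0.0001, 0.0, 0.0006, -0.0002]
[-0.1486, 0.0019, 0.0002, 0.0, 0.0006, -0.0002]
```

play_rows(
  deltas=[
    [-0.01, 0.001, -0.0005, 0, 0, 0, 1],
    [-0.025, 0.002, -0.0005, 0, 0, 0, 1],
    [-0.04, 0.002, -0.0005, 0, 0, 0, 1],
    [-0.055, 0.002, -0.0005, 0, 0, 0, 1],
    [-0.07, 0.002, -0.0005, 0, 0, 0, 1],
    [-0.085, 0.002, -0.0005, 0, 0, 0, 1],
    [-0.1, 0.002, -0.0005, 0, 0, 0, 1],
    [-0.11, 0.002, -0.0005, 0, 0, 0, 1],
    [-0.118, 0.002, -0.0005, 0, 0, 0, 1],
    [-0.118, 0.002, -0.0005, 0, 0, 0, 1],
  ],
)

```text
clock: 18.45
position: [0.5844, 0.0777, 0.0723]
tool_rot: [3.142, 0.001, -3.106]
force: [1.2, -0.2, 1.3]
grip_width: 0.0127
finger_force: 53.0
```

play_rows(
  deltas=[
    [-0.006, 0, -0.0005, 0, 0, 0, 1],
    [-0.012, 0, -0.0005, 0, 0, 0, 1],
    [-0.018, 0, -0.0005, 0, 0, 0, 1],
    [-0.024, 0, -0.0005, 0, 0, 0, 1],
    [-0.024, 0, -0.0005, 0, 0, 0, 1],
  ],
)

```text
clock: 18.95
position: [0.5962, 0.0781, 0.0725]
tool_rot: [3.142, 0.0, -3.106]
force: [0.2, 0.2, -1.9]
grip_width: 0.0127
finger_force: 52.6
```

play_rows(
  deltas=[
    [-0.004, 0, 0, 0, 0, 0, 1],
    [-0.008, 0, 0, 0, 0, 0, 1],
    [-0.008, 0, 0, 0, 0, 0, 1],
  ],
)

```text
clock: 19.25
position: [0.6, 0.0782, 0.0726]
tool_rot: [-3.142, 0.0, -3.106]
force: [1.2, -0.8, -1.4]
grip_width: 0.0125
finger_force: 52.6
```

play_rows(
  deltas=[
    [-0.003, 0, 0, 0, 0, 0, 1],
    [-0.005, 0, 0, 0, 0, 0, 1],
    [-0.005, 0, 0, 0, 0, 0, 1],
  ],
)

```text
clock: 19.55
position: [0.6024, 0.0783, 0.0726]
tool_rot: [-3.142, 0.0, -3.106]
force: [-0.2, 0.3, -1.7]
grip_width: 0.0132
finger_force: 52.6
```

play_rows(
  deltas=[
    [-0.003, 0, 0.0006, 0, 0, 0, 1],
    [-0.006, 0, 0.0006, 0, 0, 0, 1],
    [-0.006, 0, 0.0006, 0, 0, 0, 1],
  ],
)

```text
clock: 19.85
position: [0.6056, 0.0785, 0.0723]
tool_rot: [3.142, 0.0, -3.106]
force: [0.4, 0.6, 0.2]
grip_width: 0.0131
finger_force: 52.8
```

play_rows(
  deltas=[
    [-0.003, 0, 0, 0, 0, 0, 1],
    [-0.004, 0, 0, 0, 0, 0, 1],
    [-0.004, 0, 0, 0, 0, 0, 1],
  ],
)

```text
clock: 20.15
position: [0.6074, 0.0785, 0.0723]
tool_rot: [-3.142, 0.0, -3.106]
force: [0.0, 0.3, -0.5]
grip_width: 0.0128
finger_force: 52.8
```

play_rows(
  deltas=[
    [-0.002, 0, 0, 0, 0, 0, 1],
    [-0.003, 0, 0, 0, 0, 0, 1],
    [-0.003, 0, 0, 0, 0, 0, 1],
  ],
)

```text
clock: 20.45
position: [0.6088, 0.0786, 0.0723]
tool_rot: [-3.142, 0.0, -3.106]
force: [-1.4, 0.2, 0.3]
grip_width: 0.0129
finger_force: 52.9
```

play_rows(
  deltas=[
    [-0.002, 0, 0, 0, 0, 0, 1],
    [-0.003, 0, 0, 0, 0, 0, 1],
    [-0.003, 0, 0, 0, 0, 0, 1],
  ],
)

```text
clock: 20.75
position: [0.6093, 0.0785, 0.0723]
tool_rot: [-3.141, -0.002, -3.106]
force: [-7.8, -0.5, 8.0]
grip_width: 0.0127
finger_force: 53.8
```

play_rows(
  deltas=[
    [-0.002, 0, 0, 0, 0, 0, 1],
    [-0.002, 0, 0, 0, 0, 0, 1],
    [-0.002, 0, 0, 0, 0, 0, 1],
  ],
)

```text
clock: 21.05
position: [0.6096, 0.0785, 0.0722]
tool_rot: [-3.141, -0.003, -3.106]
force: [-13.2, -0.8, 13.3]
grip_width: 0.0127
finger_force: 54.7
```

Firm contact at x = 0.609, so carton B is home. I'll relax the push, release and rise.

play_rows(
  deltas=[
    [0.003, 0, -0.0005, 0, 0, 0, 1],
    [0.003, 0, -0.0005, 0, 0, 0, 0.5],
    [0.003, 0, -0.0005, 0, 0, 0, 0.4],
    [0.003, 0, -0.0005, 0, 0, 0, 0.4],
    [0.003, 0, -0.04, 0, 0, 0, 0.4],
    [0.003, 0, -0.1, 0, 0, 0, 0.3],
    [0.003, 0, -0.18, 0, 0, 0, 0.2],
    [0.1, 0, -0.25, 0, 0, 0, 0],
    [0.2, 0, -0.25, 0, 0, 0, 0],
    [0.25, 0, -0.25, 0, 0, 0, 0],
  ],
)

```text
clock: 22.05
position: [0.4842, 0.074, 0.1982]
tool_rot: [3.141, 0.001, -3.106]
force: [0.1, -0.1, -1.0]
grip_width: 0.0854
finger_force: 0.0
```

```bash
python3 - <<'E'
from workcell import *
import cv2
im=cv2.cvtColor(grab_frame("scene"),cv2.COLOR_RGB2BGR)
cv2.imwrite("pics/s7.png",cv2.convertScaleAbs(cv2.resize(im[130:350,140:540],None,fx=2,fy=2,interpolation=2),alpha=1.3))
E
```

```text
(no output)
```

View pics/s7.png

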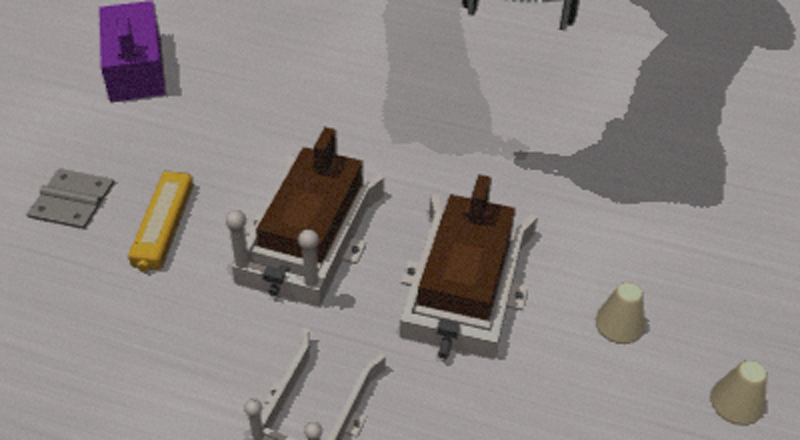

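Both cartons are home: A in the post dock at about (310,205) and B in the plain dock at about (465,260). The other things look undisturbed.

```bash
python3 -c "
from workcell import *
print(job_done())"
```

```text
the job is handed in; nothing more can be done
None
```

The job is handed in: the full carton (A, about 4 N at the fin) is home in the post dock and the empty one (B, about 1.2 N) in the plain dock, both pushed until the stop plates were felt, and nothing else looks moved.

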